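# Put two tea tins back into their rows

### The arm

A 6-joint arm with a two-finger parallel gripper is mounted at the origin on the work surface. World frame = base frame: x ahead of the robot, y to its left, z up, the work surface at z = 0. Lengths are in m, angles in rad, forces in N, time in s.
With the tool pointing down it reaches from about 0.35 to 0.775 m from the base axis. Payload 5.5 kg.
Tool frame: the origin (TCP) lies on the centre line of the jaws, within the pads' length; the fingertips stand 11 mm ahead of it and the grasp point (between the pads) lies 8 mm behind it; z points along the fingers, y is the line along which they close (so a half turn about z gives the same grasp; the last joint's range is limited). The gripper opens to 85 mm and grips with 20 to 120 N. Pads are 22 mm wide; open, the fingers measure 114 mm over their backs; the gripper's body (76 mm by 85 mm) begins 54 mm behind the grasp point. The pads swing forward as they close: fully open they stand 13 mm farther back than shut.
Start: joints at [1.071, 0.313, 0.046, 1.304, 0, 1.431], TCP at [0.202, 0.538, 0.207] pointing down, gripper open.
Joint ranges: [-2.76, 2.76], [-0.86, 1.69], [-1.03, 1.26], [-2.2, 2.34], [-1.47, 1.5], [-3.14, 3.14]. Speed limits (rad/s): [2.57, 2.57, 3.14, 3.14, 3.14, 3.14].

### API

Orientations are given as a unit quaternion [w, x, y, z].
In Python, from workcell import env, viewer, order, models gives the robot as it stands.
- The arm moves only by the tool drive_tool, never from a script. Its argument "series" is a list that holds one entry, the list of rows, each a list of 6 numbers: the shift along the tool's x, y, z each as a share of 120 mm, from -1 to 1, then the turn, a rotation vector about the tool's x, y, z each as a share of 180 degrees, from -1 to 1. A call has 1 to 20 rows; each row shifts and turns the commanded pose from where the row before left it, along the tool's axes as they then stand; what a row does not reach is not made up. A row lasts 1/8 s, in which the tool goes at most 62.5 mm and 10.7 degrees, less where a joint would pass 70% of its speed; a pose out of reach is approached as far as the arm can. A call with a number of a shift or a turn outside -1 to 1 is refused whole. A call with a gripper value outside its range is refused whole. "jaw" is the opening, from -1 (shut) to 1 (fully open), set as the call begins (left out, the last holds). The fingers move at their own pace and stop on an object; "grip_force" is the grip in N (left out, the last holds). Time passes only in rows, so rows that do not move let the fingers close. It gives the time, the measured TCP pose, the force, the opening and the grip force at its end, in the units of the state.
- env.get_state(): the state, without advancing time (a new reading comes with each control period).
- viewer.read_camera(name): name is "scene" or "side" or "wrist"; returns the picture (480x640x3 uint8, red, green, blue); there is no depth.
- viewer.camera_info(name): a dict with "intrinsics" (3x3 intrinsics, pixels), "R" (3x3) and "t" (3): a world point X has camera coordinates R X + t; the wrist camera has in their place "T_tool_cam" (4x4, takes a point from camera to tool coordinates, whose origin is the TCP and whose axes are the flange's). Camera axes: x right, y down, z forward; pixel columns grow to the right and rows downward; lengths in m; the calibration is good to about 2 mm. A picture is of the moment at which its call begins: read the wrist's pose just before it. camera_info takes no time and is no camera call.
- order.hand_in(): hands the job in; it is judged then, once.
Trained networks look in the newest picture that a camera, given by its name, has taken for a name from the list of things; names that differ only in an ending like _2 or _b are one class to them, and where a whole thing is asked for, a point or a joint stands for the part that bears it (a point fixed in the world has none). Each returns a list of dicts, best first, with "score" (0 to 1); they miss things now and then, are a little off and sometimes report something else, mostly with a low value. They report only what shows in the picture. A call takes as long as a camera call.
- models.silhouettes(label, camera): "region" (480x640 bool, what is visible of it) and "location" ([column, row] in pixels, amid what is visible of it).
The state is a dict: "clock": time; "joint_pos": joint angles; "qvel": joint speeds; "tau": joint torques, N m; "tcp_pos": TCP position; "orientation": TCP orientation; "wrist_force": force on the tool from outside, world axes, zero at the start; "ft_torque": the same for the moment, N m; "finger_gap": finger opening in m; "grip_force": force on a finger pad.
Only numpy, scipy, OpenCV 4.12 (cv2) and the standard library are available. Lean on these libraries where they do the work, as an engineer would, in place of code of your own. Each camera call takes 0.05 s, during which the arm holds its last target. There are 200 camera calls.

### The job

Two tea tins, one wide and one narrow, stand in the wire drying rack. Put each into the free place (the bare dark-blue pad) in its own row on the low shelf, the wide one among the wide tins and the narrow one among the narrow, standing upright in the middle of its place, square and in line with its neighbours with a broad face to the front. Leave the other tins, the mug, the jar and the bowl where they are.

Things in the scene. Friction and masses are not known exactly. Their poses are not given: they have to be found in the camera images.
- shelf: Low fixed pale-wood shelf; origin on the table under its centre. Board 156 (own x) x 226 mm (y), top 40 mm up; cheeks 15 mm thick, 95 tall at y = +-120; open front, back, above. Rows along y: wide tins at x = +48 mm (3 places at y = -72, 0, 72), narrow at x = -48 (4 places at y = -84, -28, 28, 84). Broad faces to front and back; about 10 mm between neighbours, too little for a finger.
- wide_gap: The free place in the row of wide tins, one of the three: a paper-thin dark-blue pad 48 x 68 mm on the board. Origin at its centre, on the board's top; axes as the shelf's (x across the row, y along it).
- narrow_gap: The free place in the row of narrow tins, one of the four: a paper-thin dark-blue pad 48 x 52 mm on the board. Origin and axes as for the other pad.
- rack: Narrow fixed wire drying rack, origin on the table under its centre. Plank base 66 (own x) x 270 mm (y), 6 thick; 6 mm wire fences at x = +-28 mm, 87 mm tall, posts at y = -130, 0, 130; ends have one wire 30 mm up. The two tins stand in it, their width along it: the fences leave no room for fingers at the broad faces, only the narrow sides are free.
- wide_tin: Tea tin, an upright rectangular mint-green metal box with a darker green lid and a paper label on both broad faces: the wide one in the rack, to be put away. 36 mm deep (own x), 62 mm wide (own y), 84 mm tall (own z, up); origin at the centre of its underside. Stands on the rack's base, 6 mm above the table.
- narrow_tin: Tea tin, an upright rectangular mint-green metal box with a darker green lid and a paper label on both broad faces: the narrow one in the rack, to be put away. 36 mm deep (own x), 46 mm wide (own y), 84 mm tall (own z, up); origin at the centre of its underside. Stands on the rack's base, 6 mm above the table.
- wide_a: Tea tin, an upright rectangular mint-green metal box with a darker green lid and a paper label on both broad faces: a wide one already on the shelf. 36 mm deep (own x), 62 mm wide (own y), 84 mm tall (own z, up); origin at the centre of its underside. It belongs in its row on the shelf and stays where it is.
- wide_b: Tea tin, an upright rectangular mint-green metal box with a darker green lid and a paper label on both broad faces: a wide one already on the shelf. 36 mm deep (own x), 62 mm wide (own y), 84 mm tall (own z, up); origin at the centre of its underside. It belongs in its row on the shelf and stays where it is.
- narrow_a: Tea tin, an upright rectangular mint-green metal box with a darker green lid and a paper label on both broad faces: a narrow one already on the shelf. 36 mm deep (own x), 46 mm wide (own y), 84 mm tall (own z, up); origin at the centre of its underside. It belongs in its row on the shelf and stays where it is.
- narrow_b: Tea tin, an upright rectangular mint-green metal box with a darker green lid and a paper label on both broad faces: a narrow one already on the shelf. 36 mm deep (own x), 46 mm wide (own y), 84 mm tall (own z, up); origin at the centre of its underside. It belongs in its row on the shelf and stays where it is.
- narrow_c: Tea tin, an upright rectangular mint-green metal box with a darker green lid and a paper label on both broad faces: a narrow one already on the shelf. 36 mm deep (own x), 46 mm wide (own y), 84 mm tall (own z, up); origin at the centre of its underside. It belongs in its row on the shelf and stays where it is.
- mug: White mug, 80 mm across, 95 mm tall, origin under its centre; stays where it is.
- jar: Pale jar with a paper label and a green cap, 64 mm across, 110 mm tall, origin under its centre; stays where it is.
- bowl: Mint-green bowl, 130 mm across, 55 mm tall, origin under its centre; stays where it is.

How it is judged:
By the outcome, as a careful person would: the job done as asked, in the order asked, and still so for the second after the job is handed in, with the robot touching nothing.
It also fails if it takes over 72 s, if anything falls off the work surface, if the arm or the gripper's body presses on something with over 40 N, if the wrist force passes 120 N, or if a joint passes its speed limit or range.

## Working session

There is one attempt and no reset: what is moved stays moved. The work goes in short steps, Python scripts to look and compute and a tool call to move; the robot and the scene stay as the last step left them, time stands still between calls to the robot, and variables do not carry over. Pictures are saved under pics/ and viewed, at most 10 in all, crops included, and the job is handed in when it is done.

Besides the shell and the picture viewer there is one more tool, called after "Call:" as name(argument=value, ...) on one line, values as JSON. drive_tool: Moves the arm, as the interface text tells. Its arguments: {"type":"object","properties":{"series":{"type":"array"},"jaw":{"type":"number"},"grip_force":{"type":"number"}},"required":["series"]}

```bash
ls; mkdir -p pics
python3 - <<'E'
from workcell import env, viewer, order, models
import cv2,numpy as np
s=env.get_state(); print(s)
ims=[]
for c in("scene","side"):
    im=viewer.read_camera(c); cv2.imwrite(f"pics/{c}0.png",im[:,:,::-1])
    i=viewer.camera_info(c); print(c,{k:np.round(v,4).tolist() for k,v in i.items()})
    for n in("shelf","wide_gap","narrow_gap","rack","wide_tin","narrow_tin","mug","jar","bowl"):
        for d in models.silhouettes(n,c): 
            m=d["region"]; ys,xs=np.where(m); print(c,n,round(d["score"],2),np.round(d["location"]),m.sum(),(xs.min(),xs.max(),ys.min(),ys.max()) if m.any() else 0)
print(viewer.camera_info("wrist")); print(env.get_state()["clock"])
E
```

```text
pics
{'clock': 0.0, 'joint_pos': array([1.07142077e+00, 3.14038019e-01, 4.49487245e-02, 1.30360832e+00,
       2.29298840e-05, 1.43122230e+00]), 'qvel': array([-0.00084145, -0.00116045,  0.00060442,  0.00081032,  0.00084766,
        0.00074564]), 'tau': array([-4.56525288e-05, -4.80625033e+01,  2.98536319e+01,  1.92358322e-02,
       -4.84113536e-05,  3.52435393e-06]), 'tcp_pos': array([0.20216086, 0.53767573, 0.20577516]), 'orientation': array([-3.09450761e-04,  1.78931871e-01,  9.83861007e-01, -8.98938437e-04]), 'wrist_force': array([ 0.11120598, -0.59890525, -0.33482095]), 'ft_torque': array([-0.02983591, -0.02695852,  0.03512423]), 'grip_force': 0.0, 'finger_gap': 0.0855290867079331}
scene {'intrinsics': [[620.0662, 0.0, 326.4861], [0.0, 620.0662, 231.3506], [0.0, 0.0, 1.0]], 'R': [[-0.7222, 0.6915, 0.0146], [0.5008, 0.5373, -0.6786], [-0.4771, -0.4828, -0.7344]], 't': [0.4035, -0.2928, 1.7352]}
scene shelf 0.73 [395. 278.] 4584 (np.int64(322), np.int64(457), np.int64(197), np.int64(327))
scene wide_gap 0.61 [390. 292.] 475 (np.int64(376), np.int64(405), np.int64(278), np.int64(3
[... 2249 characters left out ...]
[425. 278.] 1090 (np.int64(409), np.int64(440), np.int64(255), np.int64(300))
side bowl 0.81 [201. 177.] 1118 (np.int64(180), np.int64(222), np.int64(159), np.int64(192))
{'intrinsics': array([[398.9431301 ,   0.        , 321.02658957],
       [  0.        , 398.9431301 , 235.83357595],
       [  0.        ,   0.        ,   1.        ]]), 'T_tool_cam': array([[ 1.45898172e-04, -9.52834650e-01, -3.03489881e-01,
         7.83113832e-02],
       [ 9.99999867e-01, -1.12123697e-05,  5.15937095e-04,
        -2.54112103e-04],
       [-4.95005582e-04, -3.03489916e-01,  9.52834522e-01,
        -1.66877741e-01],
       [ 0.00000000e+00,  0.00000000e+00,  0.00000000e+00,
         1.00000000e+00]])}
1.0
```

Run:
```python
import cv2
a=cv2.imread("pics/scene0.png")[90:350,180:560]; cv2.imwrite("pics/scene0c.png",cv2.resize(a,None,fx=2.1,fy=2.1,interpolation=cv2.INTER_CUBIC))
a=cv2.imread("pics/side0.png")[150:430,170:450]; cv2.imwrite("pics/side0c.png",cv2.resize(a,None,fx=2.1,fy=2.1,interpolation=cv2.INTER_CUBIC))
```

```text
(no output)
```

View pics/scene0c.png

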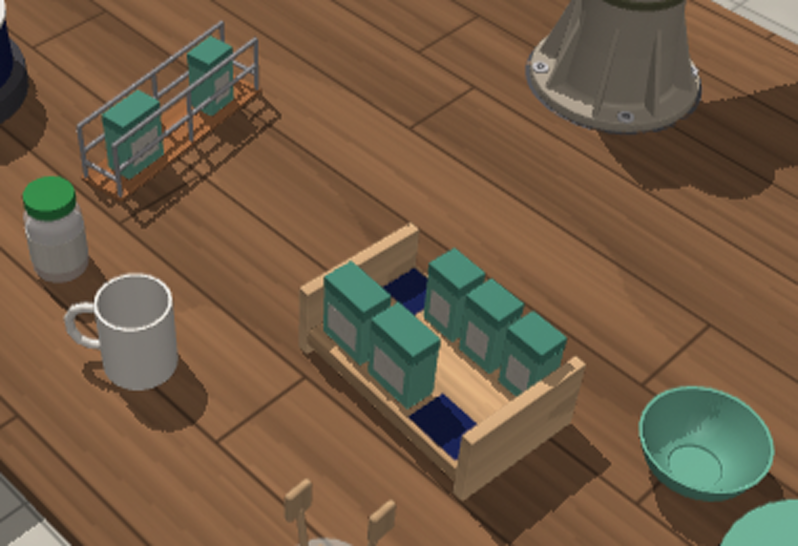

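View pics/side0c.png

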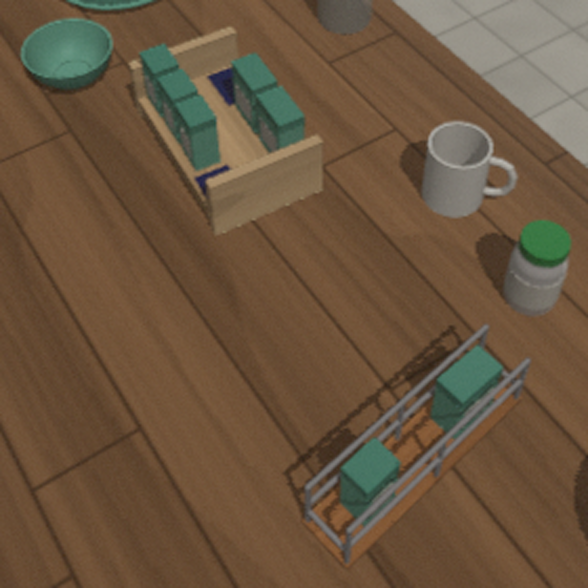

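Both views agree. In the wide row the free place is at the far end, at scene crop (445,425). In the narrow row it is at the opposite end, at (408,290). The rack holds the wide tin with its lid at (132,112) and the narrow tin at (210,51).

```bash
cat > h.py <<'E'
import numpy as np, cv2
from scipy.spatial.transform import Rotation as Rn
from workcell import env, viewer, order, models
def cam(c,s=None):
    i=viewer.camera_info(c); K=np.array(i["intrinsics"])
    if c!="wrist": return K,np.array(i["R"]),np.array(i["t"])
    s=s or env.get_state(); q=s["orientation"]
    T=np.eye(4); T[:3,:3]=Rn.from_quat(np.r_[q[1:],q[0]]).as_matrix(); T[:3,3]=s["tcp_pos"]
    M=np.linalg.inv(T@np.array(i["T_tool_cam"])); return K,M[:3,:3],M[:3,3]
def bp(P,px,z):
    K,R,t=P; px=np.atleast_2d(px); d=np.c_[px,np.ones(len(px))]@np.linalg.inv(K).T@R; C=-R.T@t
    return C+d*((z-C[2])/d[:,2])[:,None]
def proj(P,X):
    K,R,t=P; y=(np.atleast_2d(X)@R.T+t)@K.T; return y[:,:2]/y[:,2:]
def pose(s):
    q=s["orientation"]; R=Rn.from_quat(np.r_[q[1:],q[0]]).as_matrix()
    return s["tcp_pos"],R
def todo(xyz,yaw,s=None):
    """rows' shares to reach TCP xyz, tool down, tool y axis along yaw (mod 180, rad)"""
    s=s or env.get_state(); p,R=pose(s)
    best=None
    for k in(-1,0,1,2):
        a=yaw+k*np.pi; y=np.array([np.cos(a),np.sin(a),0]); z=np.array([0,0,-1.]); Rt=np.c_[np.cross(y,z),y,z]
        rv=Rn.from_matrix(R.T@Rt).as_rotvec()
        if best is None or np.linalg.norm(rv)<np.linalg.norm(best): best=rv
    return R.T@(np.array(xyz)-p)/.12, best/np.pi
E
python3 - <<'E'
from h import *
for c,o,L in(("scene",(180,90),{"n":[(210,51)],"w":[(132,112)],"sw":[(355,285),(403,328)],"sn":[(456,265),(494,300),(536,335)]}),
 ("side",(170,150),{"n":[(368,465)],"w":[(468,372)],"sw":[(255,75),(280,105)],"sn":[(158,60),(177,85),(196,116)]})):
    P=cam(c)
    for k,v in L.items(): print(c,k,bp(P,np.array(v)/2.1+o,.09 if k in "nw" else .124)[:,:2].round(3).tolist())
E
```

```text
scene n [[0.431, -0.31]]
scene w [[0.576, -0.282]]
scene sw [[0.606, 0.115], [0.612, 0.187]]
scene sn [[0.511, 0.165], [0.519, 0.223], [0.525, 0.281]]
side n [[0.428, -0.316]]
side w [[0.572, -0.292]]
side sw [[0.608, 0.177], [0.605, 0.113]]
side sn [[0.519, 0.272], [0.516, 0.217], [0.509, 0.155]]
```

Run:
```python
from h import *
t,r=todo((.565,.19,.28),np.radians(-7)); print(t.round(3),r.round(4))
```

```text
[-3.849 -1.652 -0.611] [ 0.     -0.      0.4244]
```

Call:
drive_tool(series=[[[-0.385,-0.165,-0.061,0,0,0],[-0.385,-0.165,-0.061,0,0,0],[-0.385,-0.165,-0.061,0,0,0],[-0.385,-0.165,-0.061,0,0,0],[-0.385,-0.165,-0.061,0,0,0],[-0.385,-0.165,-0.061,0,0,0],[-0.385,-0.165,-0.061,0,0,0],[-0.385,-0.165,-0.061,0,0,0],[-0.385,-0.165,-0.061,0,0,0],[-0.385,-0.165,-0.061,0,0,0],[0,0,0,0,0,0.053],[0,0,0,0,0,0.053],[0,0,0,0,0,0.053],[0,0,0,0,0,0.053],[0,0,0,0,0,0.053],[0,0,0,0,0,0.053],[0,0,0,0,0,0.053],[0,0,0,0,0,0.053],[0,0,0,0,0,0]]], jaw=1)

```text
clock: 3.38
tcp_pos: [0.5652, 0.1902, 0.2799]
orientation: [-0.0, 0.748, 0.664, 0.0]
wrist_force: [-0.4, 0.4, -0.3]
finger_gap: 0.0854
grip_force: 0.0
```

Run:
```python
from h import *
s=env.get_state(); im=viewer.read_camera("wrist"); cv2.imwrite("pics/w1.png",im[:,:,::-1]); np.save("w1s.npy",s,allow_pickle=True)
print(s["tcp_pos"],s["orientation"],s["clock"])
P=cam("wrist",s)
for n,z in(("wide_gap",.04),("narrow_gap",.04),("wide_a",.124),("narrow_a",.124)):
    for d in models.silhouettes(n,"wrist"):
        c=cv2.findContours(d["region"].astype(np.uint8),0,2)[0]; c=max(c,key=cv2.contourArea); b=cv2.boxPoints(cv2.minAreaRect(c))
        print(n,round(d["score"],2),np.round(d["location"]),b.round(0).tolist(),bp(P,[d["location"]],z).round(4)[0,:2])
t,r=todo((.5,-.30,.28),np.radians(10),s); print(t.round(3),r.round(4))
```

```text
[0.56519944 0.19021351 0.2799026 ] [-1.45650851e-05  7.47992928e-01  6.63706695e-01  5.30190977e-05] 3.375
narrow_gap 0.9 [285. 274.] [[257.0, 245.0], [300.0, 243.0], [302.0, 287.0], [259.0, 289.0]] [0.5141 0.0992]
narrow_gap 0.19 [373. 276.] [[351.0, 315.0], [351.0, 228.0], [399.0, 228.0], [399.0, 315.0]] [0.61   0.0855]
wide_a 0.86 [379. 198.] [[350.0, 155.0], [400.0, 155.0], [400.0, 240.0], [350.0, 240.0]] [0.6127 0.1923]
wide_a 0.29 [286. 274.] [[256.0, 246.0], [300.0, 244.0], [302.0, 287.0], [259.0, 289.0]] [0.5268 0.1344]
narrow_a 0.78 [259. 103.] [[226.0, 72.0], [283.0, 68.0], [288.0, 133.0], [231.0, 138.0]] [0.5269 0.2774]
narrow_a 0.7 [271. 236.] [[242.0, 266.0], [242.0, 195.0], [293.0, 195.0], [293.0, 266.0]] [0.5194 0.1703]
narrow_a 0.67 [262. 171.] [[234.0, 143.0], [288.0, 139.0], [293.0, 203.0], [239.0, 207.0]] [0.5209 0.2254]
[-4.121e+00 -5.300e-02 -1.000e-03] [ 0.     -0.     -0.0935]
```

View pics/w1.png

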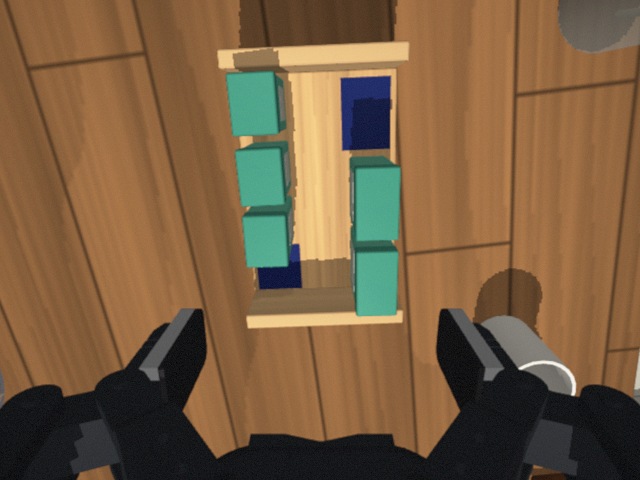

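The wrist view from above shows the wide pad fully visible at (366,113). The narrow pad is partly hidden at (285,270). The cheeks are at rows 55 and 318.

```bash
cat > rects.py <<'E'
from h import *
def rects(im,P,z,lo,hi,amin=400):
    hsv=cv2.cvtColor(im,cv2.COLOR_RGB2HSV); m=cv2.inRange(hsv,lo,hi); out=[]
    m=cv2.morphologyEx(m,cv2.MORPH_OPEN,np.ones((3,3)))
    for c in cv2.findContours(m,0,cv2.CHAIN_APPROX_NONE)[0]:
        if cv2.contourArea(c)<amin: continue
        w=bp(P,c[:,0,:].astype(float),z)[:,:2]*1000
        (x,y),(a,b),th=cv2.minAreaRect(w.astype(np.float32))
        if a>b: a,b,th=b,a,th+90
        # th: direction of short side
        out.append((round(x,1),round(y,1),round(a,1),round(b,1),round((th+45)%180-45,1),c[:,0].mean(0).round().tolist()))
    return out
E
python3 - <<'E'
from rects import *
im=cv2.imread("pics/w1.png")[:,:,::-1].copy(); s=np.load("w1s.npy",allow_pickle=True).item(); P=cam("wrist",s)
hsv=cv2.cvtColor(im,cv2.COLOR_RGB2HSV)
for p in((366,95),(366,130),(375,200),(255,100),(285,100),(280,275),(265,255),(353,200),(320,55),(320,320)): print(p,hsv[p[1],p[0]])
print("pads",*rects(im,P,.04,(112,130,20),(128,255,255)),sep="\n")
print("lids",*rects(im,P,.124,(70,110,110),(90,255,255)),sep="\n")
print("cheeks",bp(P,[(219,52),(408,43),(220,68),(408,59),(248,314),(402,312),(249,327),(402,321)],.095).round(4)[:,:2].tolist())
E
```

```text
(366, 95) [115 174 107]
(366, 130) [116 165  65]
(375, 200) [ 81 139 167]
(255, 100) [ 81 139 167]
(285, 100) [ 18 113 129]
(280, 275) [112 220  59]
(265, 255) [ 80 130 174]
(353, 200) [ 51  25 135]
(320, 55) [ 19 104 237]
(320, 320) [ 20 106 239]
pads
(508.0, 109.1, 45.7, 49.2, -4.2, [283.0, 271.0])
(616.3, 257.9, 45.7, 66.0, -5.3, [366.0, 113.0])
lids
(604.7, 115.6, 35.8, 60.9, -5.0, [376.0, 283.0])
(513.9, 166.1, 35.8, 45.8, -5.4, [265.0, 241.0])
(611.1, 186.5, 35.3, 62.5, -5.3, [377.0, 203.0])
(518.4, 220.2, 35.8, 46.5, -3.7, [260.0, 177.0])
(521.9, 277.3, 35.7, 45.7, -4.1, [252.0, 103.0])
cheeks [[0.4973, 0.3207], [0.6491, 0.3092], [0.4958, 0.3088], [0.6485, 0.2973], [0.4794, 0.0846], [0.6304, 0.0687], [0.4779, 0.0701], [0.6298, 0.0587]]
```

Call:
drive_tool(series=[[[-0.412,-0.005,0,0,0,0],[-0.412,-0.005,0,0,0,0],[-0.412,-0.005,0,0,0,0],[-0.412,-0.005,0,0,0,0],[-0.412,-0.005,0,0,0,0],[-0.412,-0.005,0,0,0,0],[-0.412,-0.005,0,0,0,0],[-0.412,-0.005,0,0,0,0],[-0.412,-0.005,0,0,0,0],[-0.412,-0.005,0,0,0,0],[0,0,0,0,0,-0.047],[0,0,0,0,0,-0.047],[0,0,0,0,0,0]]])

```text
clock: 5.25
tcp_pos: [0.4994, -0.3001, 0.2798]
orientation: [-0.0, 0.643, 0.766, 0.0]
wrist_force: [0.5, 0.3, 0.3]
finger_gap: 0.0854
grip_force: 0.0
```

Run:
```python
from rects import *
s=env.get_state(); im=viewer.read_camera("wrist"); cv2.imwrite("pics/w2.png",im[:,:,::-1]); np.save("w2s.npy",s,allow_pickle=True)
print(s["tcp_pos"]); P=cam("wrist",s)
print("lids",*rects(im,P,.09,(70,110,110),(90,255,255)),sep="\n")
for n in("wide_tin","narrow_tin"):
    for d in models.silhouettes(n,"wrist"): print(n,d["score"],d["location"],bp(P,[d["location"]],.09).round(3))
```

```text
[ 0.49943964 -0.30008529  0.27979546]
lids
(571.8, -292.9, 35.9, 62.0, 97.3, [401.0, 204.0])
(430.7, -315.6, 35.5, 45.8, 99.9, [244.0, 202.0])
wide_tin 0.66 [402.9, 201.4] [[ 0.573 -0.29   0.09 ]]
narrow_tin 0.76 [249.6, 200.1] [[ 0.435 -0.313  0.09 ]]
```

View pics/w2.png

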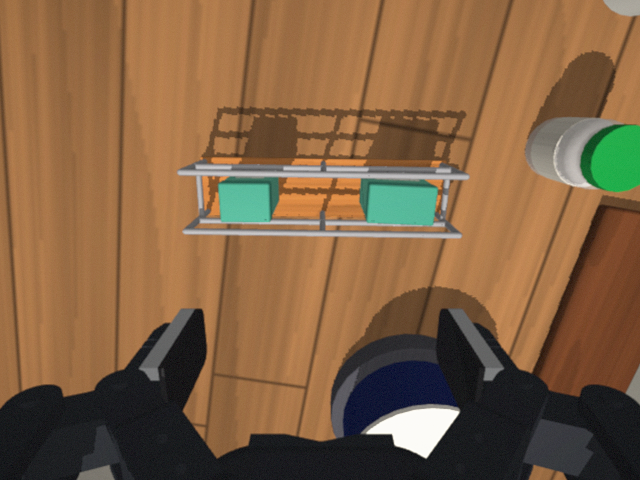

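The wrist view shows both lids in the rack, wide at (401,204) and narrow at (244,202), with the fences along yaw 9.1°. The mug, jar and bowl are clear. My shelf fit gives yaw -4.4°, the wide place at (616,258) mm and the narrow place at (508.5,109.7) mm.

Run:
```python
from h import *
s=env.get_state()
t,r=todo((.5718,-.2929,.058),np.radians(8.5),s); print(t.round(3),r.round(4))
P=cam("scene"); print(bp(P,[(208,215),(242,262)],0).round(2).tolist())
```

```text
[-0.048  0.602  1.849] [0.     0.     0.0078]
[[0.74, -0.22, 0.0], [0.77, -0.05, 0.0]]
```

Call:
drive_tool(series=[[[-0.016,0.2,0,0,0,0.0026],[-0.016,0.2,0,0,0,0.0026],[-0.016,0.202,0,0,0,0.0026],[0,0,0.35,0,0,0],[0,0,0.35,0,0,0],[0,0,0.35,0,0,0],[0,0,0.3,0,0,0],[0,0,0.25,0,0,0],[0,0,0.25,0,0,0],[0,0,0,0,0,0]]])

```text
clock: 6.65
tcp_pos: [0.5699, -0.2919, 0.0553]
orientation: [-0.003, 0.652, 0.758, -0.0]
wrist_force: [-0.7, -0.2, 1.4]
finger_gap: 0.0856
grip_force: 0.0
```

Call:
drive_tool(series=[[[0,0,0,0,0,0],[0,0,0,0,0,0],[0,0,0,0,0,0],[0,0,0,0,0,0],[0,0,0,0,0,0],[0,0,0,0,0,0],[0,0,0,0,0,0]]], jaw=-1, grip_force=40)

```text
clock: 7.52
tcp_pos: [0.5742, -0.2994, 0.0725]
orientation: [0.009, 0.653, 0.757, -0.002]
wrist_force: [-19.0, 1.1, 57.6]
finger_gap: 0.0164
grip_force: 42.0
```

Run:
```python
from h import *
s=env.get_state(); p,R=pose(s); print(p, s["finger_gap"],s["grip_force"],s["wrist_force"])
t,r=todo((.48,-.10,p[2]),np.radians(85.6),s); print(t.round(3),r.round(4))
```

```text
[ 0.57422596 -0.29939022  0.07251667] 0.016355961982817743 41.99648451525718 [-19.02911642   1.06983906  57.57375075]
[ 1.759 -0.533 -0.033] [-0.0013  0.0062 -0.4287]
```

Run:
```python
from h import *
a=viewer.read_camera("scene")[60:210,180:340]; b=viewer.read_camera("side")[280:440,290:450]; w=viewer.read_camera("wrist")
f=lambda x,s:cv2.resize(x,s,interpolation=cv2.INTER_CUBIC)
cv2.imwrite("pics/m1.png",np.hstack([np.vstack([f(a,(320,300)),f(b,(320,300))]),f(w,(480,360)) if 0 else np.vstack([f(w,(480,360)),np.zeros((240,480,3),np.uint8)])])[:,:,::-1])
```

```text
(no output)
```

View pics/m1.png

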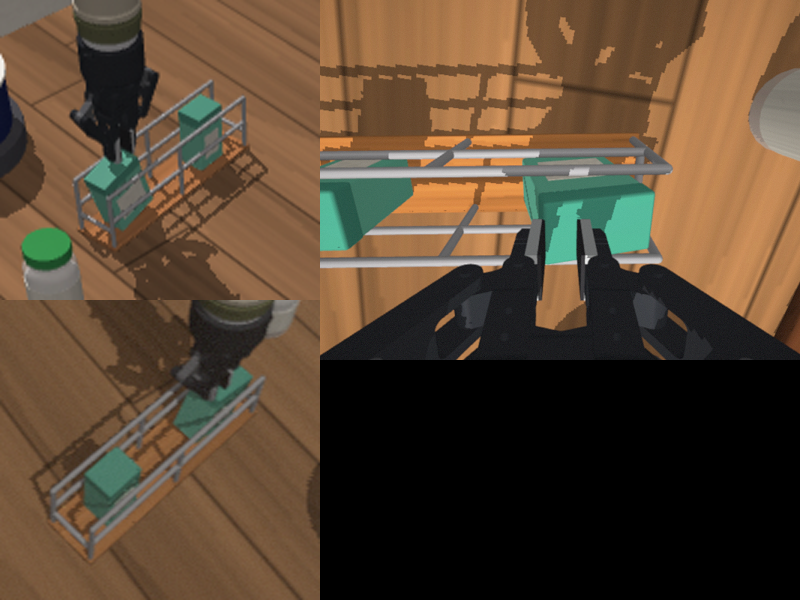

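The grasp failed. The fingers closed to 16 mm, and the wide tin leans in the rack with the fingertips on its lid. I'll open, rise and look again.

Call:
drive_tool(series=[[[0,0,-0.05,0,0,0],[0,0,-0.08,0,0,0],[0,0,-0.1,0,0,0],[0,0,-0.15,0,0,0],[0,0,-0.2,0,0,0],[0,0,-0.3,0,0,0],[0,0,-0.3,0,0,0],[0,0,-0.3,0,0,0],[0,0,0,0,0,0]]], jaw=1)

```text
clock: 8.8
tcp_pos: [0.5733, -0.2944, 0.2391]
orientation: [0.003, 0.652, 0.758, 0.0]
wrist_force: [0.6, -0.2, -0.7]
finger_gap: 0.0853
grip_force: 0.0
```

Run:
```python
from rects import *
s=env.get_state(); w=viewer.read_camera("wrist"); P=cam("wrist",s); np.save("w3s.npy",s,allow_pickle=True)
a=viewer.read_camera("scene")[90:210,200:320]; b=viewer.read_camera("side")[290:430,300:440]
f=lambda x,s:cv2.resize(x,s,interpolation=cv2.INTER_CUBIC)
cv2.imwrite("pics/w3.png",w[:,:,::-1])
cv2.imwrite("pics/m2.png",np.hstack([np.vstack([f(a,(300,300)),f(b,(300,300))]),np.vstack([f(w,(500,375)),np.zeros((225,500,3),np.uint8)])])[:,:,::-1])
print("lids",*rects(w,P,.09,(70,110,110),(90,255,255)),sep="\n"); print(s["clock"])
```

```text
lids
(430.9, -315.4, 35.8, 46.1, 99.7, [144.0, 208.0])
(572.8, -292.7, 35.8, 61.1, 97.2, [320.0, 206.0])
8.8
```

View pics/m2.png

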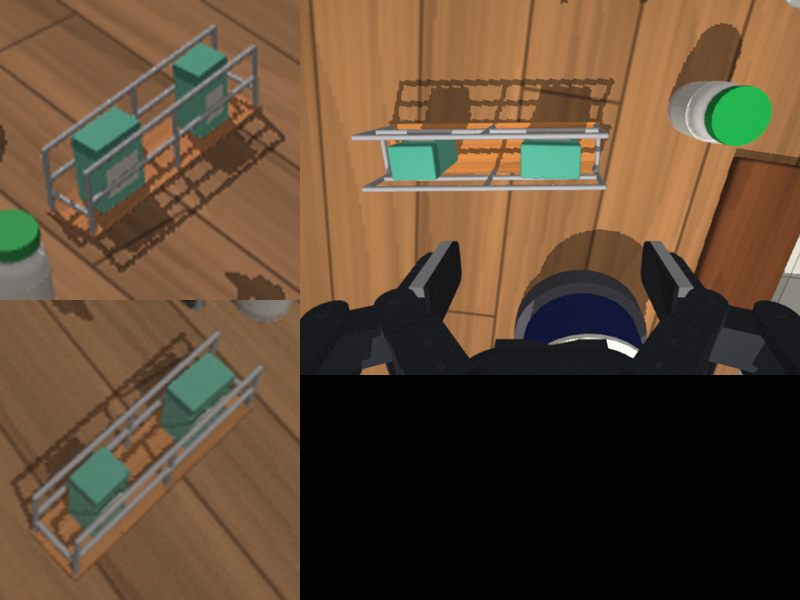

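Run:
```python
from h import *
for z in(.05,.0615,.0725,.09,.1): print(z,proj(cam("scene"),[(.574,-.299,z)]).round(0))
T=np.array(viewer.camera_info("wrist")["T_tool_cam"]);K=np.array(viewer.camera_info("wrist")["intrinsics"])
def ray(px,y):
    d=T[:3,:3]@np.linalg.inv(K)@np.r_[px,1]; return T[:3,3]+d*(y-T[1,3])/d[1]
for px,y in(((193,309),-.0427),((203,309),-.0427),((205,352),-.0427),((439,309),.0427),((449,309),.0427),((437,352),.0427)): print(px,ray(px,y).round(4))
im=cv2.imread("pics/w3.png")[290:470,100:540]; cv2.imwrite("pics/w3c.png",cv2.resize(im,(792,324)))
```

```text
0.05 [[241. 152.]]
0.0615 [[240. 149.]]
0.0725 [[240. 145.]]
0.09 [[239. 140.]]
0.1 [[239. 137.]]
(193, 309) [ 0.0152 -0.0427 -0.0494]
(203, 309) [ 0.0099 -0.0427 -0.0394]
(205, 352) [-0.0061 -0.0427 -0.0419]
(439, 309) [ 0.0076  0.0427 -0.0352]
(449, 309) [ 0.0131  0.0427 -0.0455]
(437, 352) [-0.0089  0.0427 -0.0378]
```

View pics/w3c.png

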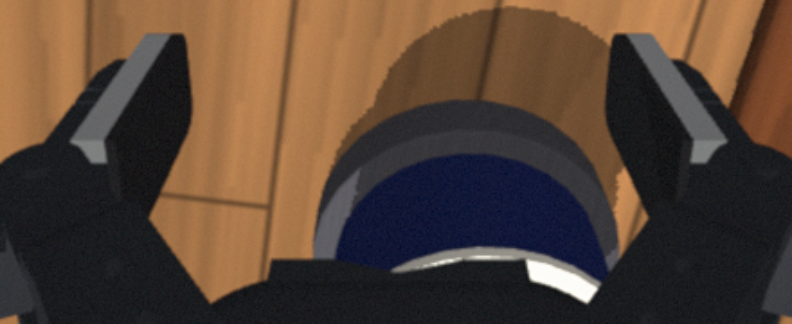

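The evidence disagrees with the interface text. In both the wrist and the scene pictures the open fingertips stand about 37 mm behind the TCP frame, so the fingers only caught the lid. The tin is upright again at (572.8,-292.7). I'll regrasp deeper and watch the force in two stages.

Run:
```python
from h import *
t,r=todo((.5725,-.2928,.04),np.radians(8)); print(t.round(3),r.round(4))
```

```text
[-0.     0.012  1.619] [-0.0004 -0.0004  0.0033]
```

Call:
drive_tool(series=[[[0,0.012,0.3,0,0,0.0033],[0,0,0.3,0,0,0],[0,0,0.3,0,0,0],[0,0,0.3,0,0,0],[0,0,0.25,0,0,0],[0,0,0.17,0,0,0],[0,0,0,0,0,0]]])

```text
clock: 9.82
tcp_pos: [0.5705, -0.2916, 0.0375]
orientation: [-0.004, 0.656, 0.755, -0.0]
wrist_force: [-0.8, 0.6, 0.5]
finger_gap: 0.0853
grip_force: 0.0
```

Call:
drive_tool(series=[[[0,0,0.07,0,0,0],[0,0,0.07,0,0,0],[0,0,0.08,0,0,0],[0,0,0,0,0,0],[0,0,0,0,0,0]]])

```text
clock: 10.45
tcp_pos: [0.5733, -0.2934, 0.0148]
orientation: [0.0, 0.656, 0.755, 0.0]
wrist_force: [-0.3, 0.0, 1.4]
finger_gap: 0.0857
grip_force: 0.0
```

No contact on the way down, so I'll close now.

Call:
drive_tool(series=[[[0,0,0,0,0,0],[0,0,0,0,0,0],[0,0,0,0,0,0],[0,0,0,0,0,0],[0,0,0,0,0,0]]], jaw=-1, grip_force=40)

```text
clock: 11.08
tcp_pos: [0.5736, -0.2937, 0.0153]
orientation: [0.001, 0.656, 0.755, 0.0]
wrist_force: [-0.8, -0.4, 6.0]
finger_gap: 0.0619
grip_force: 44.6
```

Run:
```python
from h import *
s=env.get_state(); p,R=pose(s); print(p, s["finger_gap"],s["grip_force"],s["wrist_force"])
t,r=todo((.48,-.10,p[2]),np.radians(85.6),s); print(t.round(3),r.round(4))
```

```text
[ 0.57358494 -0.293711    0.01530852] 0.061887150048096765 44.573054909706116 [-0.79905477 -0.43185961  5.98003361]
[ 1.707 -0.548 -0.002] [ 1.000e-04  4.000e-04 -4.312e-01]
```

Call:
drive_tool(series=[[[0,0,-0.15,0,0,0],[0,0,-0.25,0,0,0],[0,0,-0.3,0,0,0],[0,0,-0.3,0,0,0],[0.341,-0.11,0,0,0,0],[0.341,-0.11,0,0,0,0],[0.341,-0.11,0,0,0,0],[0.341,-0.11,0,0,0,0],[0.343,-0.108,0,0,0,0],[0,0,0,0,0,-0.054],[0,0,0,0,0,-0.054],[0,0,0,0,0,-0.054],[0,0,0,0,0,-0.054],[0,0,0,0,0,-0.054],[0,0,0,0,0,-0.054],[0,0,0,0,0,-0.054],[0,0,0,0,0,-0.053],[0,0,0,0,0,0],[0,0,0,0,0,0]]])

```text
clock: 13.45
tcp_pos: [0.4794, -0.0996, 0.1349]
orientation: [-0.0, 0.04, 0.999, 0.0]
wrist_force: [-0.3, -0.6, -2.3]
finger_gap: 0.0618
grip_force: 44.3
```

Run:
```python
from h import *
s=env.get_state(); p,R=pose(s); print(p, s["finger_gap"],s["grip_force"],s["wrist_force"])
t,r=todo((.48,-.10,.0095),np.radians(85.6),s); print(t.round(3),r.round(4))
a=viewer.read_camera("side")[200:430,200:450]; b=viewer.read_camera("scene")[60:330,180:480]
f=lambda x,s:cv2.resize(x,s,interpolation=cv2.INTER_CUBIC)
cv2.imwrite("pics/m3.png",np.hstack([f(a,(400,368)),f(b,(400,368))])[:,:,::-1])
```

```text
[ 0.47943815 -0.09956408  0.1349338 ] 0.06181097466771662 44.342971444129944 [-0.31389966 -0.55280517 -2.26935135]
[-0.005 -0.003  1.045] [ 0.    -0.    -0.001]
```

View pics/m3.png

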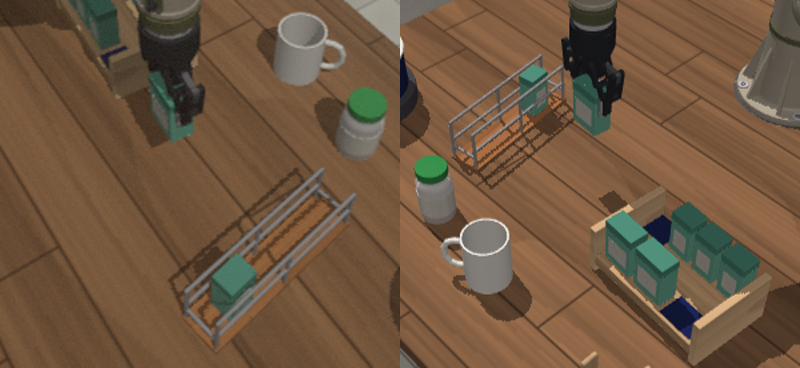

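The tin is held clear of the rack. Next I set it down on the table at (0.48,-0.10).

Call:
drive_tool(series=[[[0,0,0.3,0,0,0],[0,0,0.3,0,0,0],[0,0,0.25,0,0,0],[0,0,0.12,0,0,0],[0,0,0.04,0,0,0],[0,0,0.02,0,0,0],[0,0,0.012,0,0,0],[0,0,0,0,0,0],[0,0,0,0,0,0]]])

```text
clock: 14.68
tcp_pos: [0.4799, -0.0997, 0.0101]
orientation: [0.0, 0.039, 0.999, -0.0]
wrist_force: [0.0, 0.9, -0.8]
finger_gap: 0.0616
grip_force: 44.3
```

Call:
drive_tool(series=[[[0,0,0,0,0,0],[0,0,0,0,0,0],[0,0,0,0,0,0],[0,0,-0.1,0,0,0],[0,0,-0.25,0,0,0],[0,0,-0.3,0,0,0],[0,0,0,0,0,0.0555],[0,0,0,0,0,0.0555],[0,0,0,0,0,0.0555],[0,0,0,0,0,0.0555],[0,0,0,0,0,0.0555],[0,0,0,0,0,0.0555],[0,0,0,0,0,0.0555],[0,0,0,0,0,0.0555],[0,0,0,0,0,0.0555],[0,0,0,0,0,0]]], jaw=1)

```text
clock: 16.68
tcp_pos: [0.4798, -0.0997, 0.0884]
orientation: [0.0, 0.733, 0.68, 0.0]
wrist_force: [-1.2, -0.2, -0.0]
finger_gap: 0.0852
grip_force: 0.0
```

Run:
```python
from rects import *
s=env.get_state(); p,R=pose(s); im=viewer.read_camera("wrist"); P=cam("wrist",s); cv2.imwrite("pics/w4.png",im[:,:,::-1])
print(p,"lids",*rects(im,P,.084,(70,110,110),(90,255,255)),sep="\n")
t,r=todo((.48,-.10,.018),np.radians(-4.4),s); print(t.round(3),r.round(4))
```

```text
[ 0.47981072 -0.09970888  0.08838683]
lids
(479.3, -99.0, 35.7, 61.5, -5.2, [321.0, 277.0])
[-0.002  0.001  0.587] [0.0003 0.     0.0009]
```

Call:
drive_tool(series=[[[0,0,0.2,0,0,0],[0,0,0.2,0,0,0],[0,0,0.19,0,0,0],[0,0,0,0,0,0]]])

```text
clock: 17.23
tcp_pos: [0.478, -0.099, 0.0157]
orientation: [-0.002, 0.733, 0.681, -0.001]
wrist_force: [-0.1, -1.9, -0.4]
finger_gap: 0.0852
grip_force: 0.0
```

Call:
drive_tool(series=[[[0,0,0,0,0,0],[0,0,0,0,0,0],[0,0,0,0,0,0],[0,0,0,0,0,0],[0,0,0,0,0,0],[0,0,0,0,0,0],[0,0,0,0,0,0]]], jaw=-1, grip_force=40)

```text
clock: 18.1
tcp_pos: [0.4804, -0.1, 0.0179]
orientation: [0.001, 0.733, 0.68, 0.0]
wrist_force: [-1.4, 0.1, 6.0]
finger_gap: 0.0358
grip_force: 40.3
```

Run:
```python
from h import *
s=env.get_state(); p,R=pose(s); print(p, s["finger_gap"],s["grip_force"],s["wrist_force"])
t,r=todo((.6162,.2578,p[2]+.04),np.radians(-4.4),s); print(t.round(3),r.round(4))
```

```text
[ 0.48035433 -0.09996532  0.01785369] 0.03579577375588529 40.25402247905731 [-1.43599267  0.0774741   5.99481225]
[ 3.058  0.904 -0.333] [0.0006 0.0002 0.0004]
```

Call:
drive_tool(series=[[[0,0,-0.15,0,0,0],[0,0,-0.3,0,0,0],[0,0,-0.4,0,0,0],[0,0,-0.4,0,0,0],[0.382,0.113,0,0,0,0],[0.382,0.113,0,0,0,0],[0.382,0.113,0,0,0,0],[0.382,0.113,0,0,0,0],[0.382,0.113,0,0,0,0],[0.382,0.113,0,0,0,0],[0.382,0.113,0,0,0,0],[0.384,0.113,0,0,0,0],[0,0,0,0,0,0],[0,0,0,0,0,0],[0,0,0,0,0,0]]])

```text
clock: 19.98
tcp_pos: [0.6152, 0.2569, 0.1669]
orientation: [-0.0, 0.734, 0.679, -0.0]
wrist_force: [0.3, -1.0, -0.7]
finger_gap: 0.0353
grip_force: 40.4
```

Run:
```python
from rects import *
s=env.get_state(); p,R=pose(s); im=viewer.read_camera("wrist"); P=cam("wrist",s); cv2.imwrite("pics/w5.png",im[:,:,::-1])
print(p,s["finger_gap"],s["wrist_force"])
print("lids",*rects(im,P,.124,(70,110,110),(90,255,255)),sep="\n")
print("pads",*rects(im,P,.04,(112,130,20),(128,255,255)),sep="\n")
t,r=todo((.6162,.2578,.0585),np.radians(-4.4),s); print(t.round(3),r.round(4))
```

```text
[0.61515907 0.25688299 0.16690295] 0.035339696424075445 [ 0.32625817 -0.95358366 -0.67712535]
lids
(607.0, 162.2, 70.6, 75.0, 85.6, [323.0, 395.0])
(518.8, 221.1, 35.8, 46.3, -3.7, [164.0, 321.0])
(522.3, 277.3, 35.9, 46.6, -4.3, [151.0, 230.0])
(500.5, 380.4, 23.0, 60.5, 85.6, [60.0, 24.0])
pads
(617.6, 275.4, 29.5, 46.4, 85.6, [323.0, 191.0])
[0.009 0.009 0.903] [-0.0002  0.0001 -0.0001]
```

Call:
drive_tool(series=[[[0.007,0.009,0.2,0,0,0],[0,0,0.25,0,0,0],[0,0,0.2,0,0,0],[0,0,0.15,0,0,0],[0,0,0.06,0,0,0],[0,0,0.03,0,0,0],[0,0,0.01,0,0,0],[0,0,0,0,0,0],[0,0,0,0,0,0],[0,0,0,0,0,0]]])

```text
clock: 21.28
tcp_pos: [0.6168, 0.2589, 0.0592]
orientation: [0.0, 0.733, 0.68, 0.0]
wrist_force: [0.3, 0.2, -1.0]
finger_gap: 0.0356
grip_force: 40.4
```

Call:
drive_tool(series=[[[-0.009,-0.004,0.006,0,0,0],[0,0,0.003,0,0,0],[0,0,0,0,0,0],[0,0,0,0,0,0]]])

```text
clock: 21.78
tcp_pos: [0.616, 0.2577, 0.0579]
orientation: [0.0, 0.733, 0.68, -0.0]
wrist_force: [-1.3, -0.6, 0.4]
finger_gap: 0.0353
grip_force: 40.6
```

Call:
drive_tool(series=[[[0,0,0,0,0,0],[0,0,0,0,0,0],[0,0,0,0,0,0],[0,0,0,0,0,0],[0,0,-0.1,0,0,0],[0,0,-0.25,0,0,0],[0,0,-0.4,0,0,0],[0,0,-0.4,0,0,0],[-0.2,-0.2,-0.4,0,0,0],[-0.4,-0.2,0,0,0,0],[0,0,0,0,0,0],[0,0,0,0,0,0]]], jaw=0.5)

```text
clock: 23.28
tcp_pos: [0.5632, 0.1897, 0.2447]
orientation: [0.0, 0.734, 0.68, 0.001]
wrist_force: [-0.8, -0.5, 0.7]
finger_gap: 0.0644
grip_force: 0.0
```

Run:
```python
from rects import *
s=env.get_state(); p,R=pose(s); im=viewer.read_camera("wrist"); P=cam("wrist",s); cv2.imwrite("pics/w6.png",im[:,:,::-1])
print(p)
print("lids",*rects(im,P,.124,(70,110,110),(90,255,255)),sep="\n")
print("pads",*rects(im,P,.04,(112,130,20),(128,255,255)),sep="\n")
t,r=todo((.4308,-.3155,p[2]),np.radians(9),s); print(t.round(3),r.round(4))
```

```text
[0.56323781 0.18967606 0.24468589]
lids
(604.7, 115.4, 35.8, 60.7, -5.1, [380.0, 302.0])
(513.8, 166.1, 35.8, 45.7, -5.4, [259.0, 252.0])
(610.7, 186.8, 35.9, 61.8, -4.8, [385.0, 216.0])
(518.3, 220.3, 35.8, 46.2, -3.9, [256.0, 181.0])
(614.7, 257.5, 35.7, 61.8, -5.2, [389.0, 113.0])
(521.8, 277.4, 35.8, 45.2, -4.2, [251.0, 98.0])
pads
(507.8, 108.8, 45.2, 50.2, -5.5, [278.0, 284.0])
[-4.282 -0.779 -0.005] [ 0.0005 -0.0002 -0.0743]
```

The wide tin is in line: (614.7,257.5), yaw about -5°, and its neighbours match. Next is the narrow tin.

Call:
drive_tool(series=[[[-0.389,-0.071,0,0,0,0],[-0.389,-0.071,0,0,0,0],[-0.389,-0.071,0,0,0,0],[-0.389,-0.071,0,0,0,0],[-0.389,-0.071,0,0,0,0],[-0.389,-0.071,0,0,0,0],[-0.389,-0.071,0,0,0,0],[-0.389,-0.071,0,0,0,0],[-0.389,-0.071,0,0,0,0],[-0.389,-0.07,0,0,0,0],[-0.392,-0.07,0,0,0,0],[0,0,0,0,0,-0.037],[0,0,0,0,0,-0.037],[0,0,0,0,0,0],[0,0,0,0,0,0]]], jaw=1)

```text
clock: 25.2
tcp_pos: [0.4313, -0.3156, 0.2435]
orientation: [-0.0, 0.65, 0.76, 0.0]
wrist_force: [1.5, 0.2, -0.9]
finger_gap: 0.0852
grip_force: 0.0
```

Run:
```python
from rects import *
s=env.get_state(); p,R=pose(s); im=viewer.read_camera("wrist"); P=cam("wrist",s)
print(p,"lids",*rects(im,P,.09,(70,110,110),(90,255,255)),sep="\n")
t,r=todo((.431,-.3155,.0155),np.radians(9),s); print(t.round(3),r.round(4))
```

```text
[ 0.43133479 -0.31559408  0.24353409]
lids
(429.8, -315.7, 34.7, 45.4, 98.9, [320.0, 207.0])
[ 1.0e-03 -3.0e-03  1.9e+00] [-0.     -0.0001 -0.0004]
```

Call:
drive_tool(series=[[[0,0,0.35,0,0,0],[0,0,0.4,0,0,0],[0,0,0.35,0,0,0],[0,0,0.3,0,0,0],[0,0,0.25,0,0,0],[0,0,0.15,0,0,0],[0,0,0.1,0,0,0],[0,0,0,0,0,0],[0,0,0,0,0,0]]])

```text
clock: 26.38
tcp_pos: [0.4313, -0.3161, 0.0165]
orientation: [0.001, 0.65, 0.76, -0.0]
wrist_force: [0.1, -0.2, 0.2]
finger_gap: 0.0853
grip_force: 0.0
```

Call:
drive_tool(series=[[[0,0,0,0,0,0],[0,0,0,0,0,0],[0,0,0,0,0,0],[0,0,0,0,0,0],[0,0,0,0,0,0],[0,0,0,0,0,0],[0,0,0,0,0,0]]], jaw=-1, grip_force=40)

```text
clock: 27.25
tcp_pos: [0.431, -0.3161, 0.0164]
orientation: [0.001, 0.65, 0.76, -0.0]
wrist_force: [-1.6, 0.3, 5.6]
finger_gap: 0.0458
grip_force: 41.7
```

Run:
```python
from h import *
s=env.get_state(); p,R=pose(s); print(p, s["finger_gap"],s["grip_force"],s["wrist_force"])
t,r=todo((.46,-.10,p[2]),np.radians(85.6),s); print(t.round(3),r.round(4))
```

```text
[ 0.43096761 -0.3161132   0.01638861] 0.04578890090755951 41.693687438964844 [-1.59043383  0.33337181  5.63761444]
[ 1.741e+00  5.200e-01 -1.000e-03] [-0.000e+00  4.000e-04 -4.257e-01]
```

Call:
drive_tool(series=[[[0,0,-0.15,0,0,0],[0,0,-0.25,0,0,0],[0,0,-0.3,0,0,0],[0,0,-0.3,0,0,0],[0.348,0.104,0,0,0,0],[0.348,0.104,0,0,0,0],[0.348,0.104,0,0,0,0],[0.348,0.104,0,0,0,0],[0.349,0.104,0,0,0,0],[0,0,0,0,0,-0.0532],[0,0,0,0,0,-0.0532],[0,0,0,0,0,-0.0532],[0,0,0,0,0,-0.0532],[0,0,0,0,0,-0.0532],[0,0,0,0,0,-0.0532],[0,0,0,0,0,-0.0532],[0,0,0,0,0,-0.0532],[0,0,0,0,0,0],[0,0,0,0,0,0]]])

```text
clock: 29.62
tcp_pos: [0.4594, -0.0995, 0.1354]
orientation: [-0.0, 0.04, 0.999, 0.0]
wrist_force: [0.9, -0.1, -2.3]
finger_gap: 0.0455
grip_force: 41.4
```

Run:
```python
from h import *
s=env.get_state(); p,R=pose(s); print(p, s["finger_gap"],s["grip_force"],s["wrist_force"])
t,r=todo((.46,-.10,.0106),np.radians(85.6),s); print(t.round(3),r.round(4))
```

```text
[ 0.4594312  -0.09946065  0.13543141] 0.04550237072452399 41.43516182899475 [ 0.85541338 -0.12115183 -2.27413933]
[-0.006 -0.004  1.04 ] [ 0.0001 -0.0002 -0.001 ]
```

Call:
drive_tool(series=[[[0,0,0.3,0,0,0],[0,0,0.3,0,0,0],[0,0,0.25,0,0,0],[0,0,0.12,0,0,0],[0,0,0.04,0,0,0],[0,0,0.02,0,0,0],[0,0,0.01,0,0,0],[0,0,0,0,0,0],[0,0,0,0,0,0]]])

```text
clock: 30.75
tcp_pos: [0.46, -0.0997, 0.0114]
orientation: [0.0, 0.039, 0.999, -0.0]
wrist_force: [0.7, 0.8, -2.8]
finger_gap: 0.0453
grip_force: 41.5
```

Call:
drive_tool(series=[[[0,0,0,0,0,0],[0,0,0,0,0,0],[0,0,0,0,0,0],[0,0,0,0,0,0],[0,0,-0.1,0,0,0],[0,0,-0.25,0,0,0],[0,0,-0.3,0,0,0],[0,0,0,0,0,0.0555],[0,0,0,0,0,0.0555],[0,0,0,0,0,0.0555],[0,0,0,0,0,0.0555],[0,0,0,0,0,0.0555],[0,0,0,0,0,0.0555],[0,0,0,0,0,0.0555],[0,0,0,0,0,0.0555],[0,0,0,0,0,0.0555],[0,0,0,0,0,0]]], jaw=1)

```text
clock: 32.88
tcp_pos: [0.4599, -0.0996, 0.0897]
orientation: [0.0, 0.733, 0.681, 0.0]
wrist_force: [1.0, 0.7, 0.0]
finger_gap: 0.0856
grip_force: 0.0
```

Run:
```python
from rects import *
s=env.get_state(); p,R=pose(s); im=viewer.read_camera("wrist"); P=cam("wrist",s)
print(p,"lids",*rects(im,P,.084,(70,110,110),(90,255,255)),sep="\n")
t,r=todo((p[0],p[1],.018),np.radians(-4.4),s); print(t.round(3),r.round(4))
```

```text
[ 0.45993031 -0.09964089  0.08969526]
lids
(459.5, -99.0, 35.8, 45.0, -4.2, [322.0, 278.0])
[ 0.    -0.     0.597] [0.0003 0.     0.001 ]
```

Call:
drive_tool(series=[[[0,0,0.2,0,0,0],[0,0,0.2,0,0,0],[0,0,0.2,0,0,0],[0,0,0,0,0,0]]])

```text
clock: 33.42
tcp_pos: [0.4581, -0.0989, 0.0158]
orientation: [-0.002, 0.733, 0.681, -0.001]
wrist_force: [-0.0, 0.8, -0.1]
finger_gap: 0.0855
grip_force: 0.0
```

Call:
drive_tool(series=[[[0,0,0,0,0,0],[0,0,0,0,0,0],[0,0,0,0,0,0],[0,0,0,0,0,0],[0,0,0,0,0,0],[0,0,0,0,0,0],[0,0,0,0,0,0],[0,0,0,0,0,0]]], jaw=-1, grip_force=40)

```text
clock: 34.42
tcp_pos: [0.4605, -0.0999, 0.018]
orientation: [0.001, 0.733, 0.68, 0.0]
wrist_force: [-1.1, 0.7, 5.2]
finger_gap: 0.0355
grip_force: 40.9
```

Run:
```python
from h import *
s=env.get_state(); p,R=pose(s); print(p, s["finger_gap"],s["grip_force"],s["wrist_force"])
t,r=todo((.5093,.1096,p[2]+.04),np.radians(-4.4),s); print(t.round(3),r.round(4))
```

```text
[ 0.46050166 -0.09987802  0.01795307] 0.035499401936383394 40.861830711364746 [-1.07319957  0.69582821  5.18132686]
[ 1.771  0.275 -0.334] [0.0006 0.0002 0.0005]
```

Call:
drive_tool(series=[[[0,0,-0.15,0,0,0],[0,0,-0.3,0,0,0],[0,0,-0.4,0,0,0],[0,0,-0.4,0,0,0],[0.354,0.055,0,0,0,0],[0.354,0.055,0,0,0,0],[0.354,0.055,0,0,0,0],[0.354,0.055,0,0,0,0],[0.355,0.055,0,0,0,0],[0,0,0,0,0,0],[0,0,0,0,0,0],[0,0,0,0,0,0]]])

```text
clock: 35.92
tcp_pos: [0.5083, 0.1089, 0.1668]
orientation: [-0.0, 0.734, 0.679, -0.0]
wrist_force: [-0.9, -0.4, -3.1]
finger_gap: 0.0357
grip_force: 40.6
```

Run:
```python
from rects import *
s=env.get_state(); p,R=pose(s); im=viewer.read_camera("wrist"); P=cam("wrist",s); cv2.imwrite("pics/w7.png",im[:,:,::-1])
print(p,s["finger_gap"],s["wrist_force"])
print("lids",*rects(im,P,.124,(70,110,110),(90,255,255)),sep="\n")
print("pads",*rects(im,P,.04,(112,130,20),(128,255,255)),sep="\n")
t,r=todo((.5093,.1096,.059),np.radians(-4.4),s); print(t.round(3),r.round(4))
```

```text
[0.50826883 0.10888345 0.16683598] 0.03570396486334996 [-0.89590941 -0.35299903 -3.10423376]
lids
(500.5, 15.0, 70.4, 74.3, 85.6, [324.0, 394.0])
(604.2, 115.2, 35.9, 61.3, -5.3, [496.0, 228.0])
(610.3, 186.6, 36.0, 61.7, -5.2, [517.0, 88.0])
pads
(508.2, 112.7, 24.9, 46.4, 85.6, [321.0, 212.0])
[0.007 0.009 0.899] [-0.0002  0.0001 -0.    ]
```

Call:
drive_tool(series=[[[0.002,0.007,0.2,0,0,0],[0,0,0.25,0,0,0],[0,0,0.2,0,0,0],[0,0,0.15,0,0,0],[0,0,0.06,0,0,0],[0,0,0.03,0,0,0],[0,0,0.01,0,0,0],[0,0,0,0,0,0],[0,0,0,0,0,0],[0,0,0,0,0,0]]])

```text
clock: 37.22
tcp_pos: [0.5097, 0.1101, 0.0593]
orientation: [0.0, 0.733, 0.68, 0.0]
wrist_force: [0.1, -0.4, -2.7]
finger_gap: 0.0358
grip_force: 40.6
```

Call:
drive_tool(series=[[[-0.004,-0.003,0.006,0,0,0],[0,0,0.004,0,0,0],[0,0,0,0,0,0],[0,0,0,0,0,0]]])

```text
clock: 37.72
tcp_pos: [0.509, 0.1096, 0.058]
orientation: [-0.0, 0.733, 0.68, 0.0]
wrist_force: [-1.3, -0.1, 2.4]
finger_gap: 0.0358
grip_force: 40.9
```

Call:
drive_tool(series=[[[0,0,0,0,0,0],[0,0,0,0,0,0],[0,0,0,0,0,0],[0,0,0,0,0,0],[0,0,-0.1,0,0,0],[0,0,-0.25,0,0,0],[0,0,-0.4,0,0,0],[0,0,-0.4,0,0,0],[0.2,0.2,-0.4,0,0,0],[0.4,0.2,0,0,0,0],[0,0,0,0,0,0],[0,0,0,0,0,0]]], jaw=0.5)

```text
clock: 39.22
tcp_pos: [0.5618, 0.1777, 0.2437]
orientation: [-0.0, 0.733, 0.68, -0.0]
wrist_force: [0.6, 0.4, -0.2]
finger_gap: 0.0639
grip_force: 0.0
```

Run:
```python
from rects import *
s=env.get_state(); p,R=pose(s); im=viewer.read_camera("wrist"); P=cam("wrist",s); cv2.imwrite("pics/w8.png",im[:,:,::-1])
print(p)
print("lids",*rects(im,P,.124,(70,110,110),(90,255,255)),sep="\n")
```

```text
[0.56179818 0.17767399 0.24370299]
lids
(508.9, 110.4, 35.8, 44.3, -4.1, [262.0, 303.0])
(604.7, 115.3, 35.8, 60.7, -5.2, [382.0, 289.0])
(513.5, 165.9, 35.6, 46.1, -5.9, [260.0, 237.0])
(610.8, 186.6, 35.8, 62.3, -5.0, [388.0, 200.0])
(518.3, 220.3, 35.8, 46.3, -3.7, [257.0, 164.0])
(614.8, 257.6, 35.7, 61.4, -5.3, [392.0, 93.0])
(521.8, 277.1, 35.7, 45.1, -4.2, [251.0, 79.0])
```

View pics/w8.png

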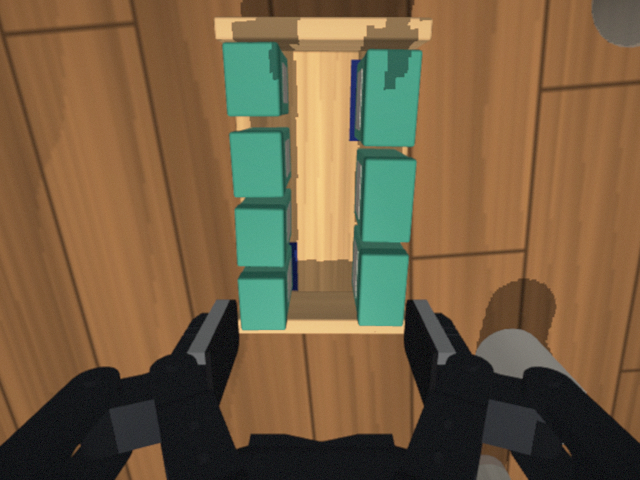

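Both rows are full and in line. The narrow tin's lid is at (262,303) and the wide one's at (392,93); both stand upright and square, about 1 mm from their places.

```bash
python3 -c "
from workcell import order; print(order.hand_in())"
```

```text
the job is handed in; nothing more can be done
None
```

Both tins stand upright in their places, square and about 1–1.5 mm from centre, and the job was handed in at about 39 s. My first grasp was too high and briefly tilted the wide tin in the rack (57 N at the wrist), but it settled upright before I regrasped it.

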